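# Set the bench readout and adjust its clamp screw

## Robot

A 6-joint arm with a two-finger parallel gripper is mounted at the origin on the work surface. World frame = base frame: x ahead of the robot, y to its left, z up, the work surface at z = 0. Lengths are in m, angles in rad, forces in N, time in s.
With the tool pointing down it reaches from about 0.35 to 0.85 m from the base axis. Payload 8.1 kg.
Tool frame: the origin (TCP) lies on the centre line of the jaws, within the pads' length; the fingertips stand robot.tips_ahead ahead of it and the grasp point (between the pads) lies 8 mm behind it (robot.tips_ahead is the distance from the TCP to the fingertips, in m); z points along the fingers, y is the direction in which the jaws open and shut (so a half turn about z gives the same grasp; the last joint's range is limited). The gripper opens to 93 mm and grips with 3 to 60 N. Pads are 15 mm wide; open, the fingers measure 128 mm over their backs; the gripper's body (75 mm by 188 mm) begins 65 mm behind the grasp point.
Start: joints at [1.139, 0.13, 1.488, -0, 1.523, -0.085], TCP at [0.204, 0.564, 0.23] pointing down, gripper open.
Joint ranges: [-2.96, 2.96], [-0.89, 2.26], [0.02, 2.5], [-1.34, 4.48], [0, 2.73], [-2.66, 2.66]. Speed limits (rad/s): [2.39, 2.39, 2.79, 3.14, 3.14, 3.14].

## Interface

Orientations are given as a rotation vector (axis times angle).
In Python, from plant import monitor, eyes, job, robot gives the robot as it stands.
- The arm moves only by the tool servo_tool, never from a script. Its argument "plan" is a list that holds one entry, the list of rows, each a list of 7 numbers: the closure, from -1 (fully open) to 1 (shut), so that 0 is half open, then the shift along the world's x, y, z in mm, then the turn, a rotation vector about the world's x, y, z in rad. In form: [[[hand, dx, dy, dz, ax, ay, az], ...]]. A call has 1 to 12 rows; each row shifts and turns the commanded pose from where the row before left it; what a row does not reach is not made up. A row lasts 1/10 s, in which the tool goes at most 50 mm and 8.59 degrees, less where a joint would pass 70% of its speed; a pose out of reach is approached as far as the arm can. A call with a gripper value outside its range is refused whole. The fingers move at their own pace and stop on an object; "force" is the grip in N (left out, the last holds). Time passes only in rows, so rows that do not move let the fingers close. It gives the time, the measured TCP pose, the force and the opening at its end, in the units of the state.
- monitor.read_state(): the state, without advancing time (a new reading comes with each control period).
- eyes.read_camera(name): name is "scene" or "top"; returns the picture (384x512x3 uint8, red, green, blue); there is no depth.
- eyes.camera_info(name): a dict with "mtx" (3x3 intrinsics, pixels), "D" ([k1, k2, p1, p2, k3] as OpenCV has them; the pictures are not rectified), "R" (3x3) and "t" (3): a world point X has camera coordinates R X + t. Camera axes: x right, y down, z forward; pixel columns grow to the right and rows downward; lengths in m; the calibration is good to about 2 mm. A picture is of the moment at which its call begins. camera_info takes no time and is no camera call.
- job.close_job(): hands the job in, once; it reports no verdict.
The state is a dict: "t": time; "q": joint angles; "dq": joint speeds; "joint_torque": joint torques, N m; "tool_pos": TCP position; "orientation": TCP orientation; "force": force on the tool from outside, world axes, zero at the start; "wrist_torque": the same for the moment, N m; "opening": finger opening in m.
Only numpy, scipy, OpenCV 4.12 (cv2) and the standard library are available. Lean on these libraries where they do the work, as an engineer would, in place of code of your own. Each camera call takes 0.05 s, during which the arm holds its last target. There are 200 camera calls.

## Task

The small orange conductivity readout on the bench is leaning back and may be turned aside: stand its display upright and turn it square to its base, screen towards the side with the orange stripe. Then turn the green winged clamp screw beside it clockwise until it seats, back it off a quarter turn, and finish still gripping the screw there, so that a colleague can lock it. Leave the display as you set it and do not disturb the bottle, the beaker or the computer mouse.

Things in the scene. Friction and masses are not known exactly. Their poses are not given: they have to be found in the camera images.
- base: Navy base block of the readout, 120 (x) x 260 (y) x 36 mm high, fixed to the bench. Origin: centre of its underside; z up. An orange stripe runs along its +x side. The display stands on it at y = -75 mm, the clamp screw at y = +75 mm (base frame).
- swivel (a joint): Swivel of the display about the upright axis through x = 0, y = -75 mm of the base, rad, counterclockwise from above positive, range -1.1 to 1.1. 0 = display square to the base, screen facing the base's +x (orange stripe) side. Friction about 0.1 N m; stays where left.
- tilt (a joint): Tilt of the display about a level pin parallel to its width (point head_pivot), rad. 0 = upright, positive = leaning back, away from the screen side (top towards the display's -x). Range -0.4 to 0.85. Friction about 0.22 N m; stays where left.
- head_pivot (a point): Middle of the tilt pin, on the swivel axis, 64 mm above the bench. Its axes turn with the swivel only: x to the screen side, y along the pin, z up.
- head_top (a point): Middle of the display's top edge, 83 mm from the pin. Navy case, orange front, grey screen: 26 thick (x) x 104 wide (y) x 95 mm tall (z, 12 below the pin to 83 above), between two lugs at its lower sides that reach 8 mm above the pin. Axes turn with the display: x out of the screen, y along the width, z up to the top edge. Can be pinched by its thickness at the top edge.
- screw (a joint): Clamp screw, turned about an upright axis, rad, growing clockwise from above (screwing in). It seats against a hard stop at 3.4 (range 0 to 3.4); a quarter turn back from there is 1.83. Friction about 0.05 N m; stays where left. It does not visibly rise or sink as it turns.
- screw_grip (a point): Middle of the screw's green wing, on its axis, 95 mm above the bench: an upright bar 46 long (x) x 12 thick (y) x 30 mm high, 15 mm above and below this point, on a 20 mm shank over a boss 38 mm wide, top at 66 mm. White mark on top of its +x half. z up. Its x lies along the base's +x when screw is 0 and turns clockwise by the joint's value (seated: 195 degrees clockwise from base +x).
- bottle: Bystander: amber capped bottle, 60 mm wide, 130 mm tall, loose. Origin: centre of its underside.
- beaker: Bystander: white open beaker, 68 mm wide, 90 mm tall, loose. Origin: centre of its underside.
- mouse: Bystander: grey computer mouse, 105 (x) x 60 x 29 mm, loose. Origin: centre of its underside.

How it is judged:
On the way, in this order (a step that is already met when the one before it is completed fails the run):
1. the display is upright and square to the base (value of joint tilt between -0.1 and 0.1 rad and value of joint swivel between -0.1 and 0.1 rad), for 0.2 s.
2. the clamp screw is turned in until it seats (value of joint screw above 3.33 rad), for 0.1 s.
3. the seated screw is backed off a quarter turn (value of joint screw between 1.579 and 2.079 rad), for 0.2 s.
At the end, for the whole second after the job is handed in: Display upright and square to its base (tilt, swivel within 0.10 rad), the screw, after seating (within 0.07 rad of its stop), at rest a quarter turn back (1.83 +- 0.25 rad) in the fingers' grip (over 1 N); bottle, beaker and mouse upright within 20 mm of their starts (all of step 1 and all of step 3 and velocity of joint screw between -0.1 and 0.1 rad/s and contact force between the fingers and screw above 1 N and distance of each of bottle, beaker, mouse from where it was at the start of the episode below 0.02 m and angle between each of bottle, beaker, mouse's own z axis and vertical below 0.2 rad); the arm keeps its last pose, push and grip.
It fails at once if a bystander is pushed away or knocked over (distance of any of bottle, beaker, mouse from where it was at the start of the episode above 0.03 m or angle between any of bottle, beaker, mouse's own z axis and vertical above 0.5 rad).
It also fails if it takes over 72 s, if anything falls off the work surface, if the arm or the gripper's body presses on something with over 40 N, if the wrist force passes 120 N, or if a joint passes its speed limit or range.

## Working session

There is one attempt and no reset: what is moved stays moved. The work goes in short steps, Python scripts to look and compute and a tool call to move; the robot and the scene stay as the last step left them, time stands still between calls to the robot, and variables do not carry over. Pictures are saved under pics/ and viewed, about 8 in all and at most 12, crops included, and the job is handed in when it is done.

Besides the shell and the picture viewer there is one more tool, called as a command line: name --argument value ..., lists and objects as JSON in quotes. servo_tool: Moves the arm, as the interface text tells. Its arguments: {"type":"object","properties":{"plan":{"type":"array"},"force":{"type":"number"}},"required":["plan"]}

```bash
mkdir -p pics; ls; python3 - <<'E'
from plant import monitor, eyes, job, robot
import cv2
for n in("scene","top"):
    cv2.imwrite(f"pics/{n}0.png",eyes.read_camera(n)[:,:,::-1]); i=eyes.camera_info(n); print(n,i)
print(monitor.read_state(), robot.tips_ahead)
E
```

```text
pics
scene {'mtx': array([[391.93945947,   0.        , 256.68814953],
       [  0.        , 391.93945947, 191.47450241],
       [  0.        ,   0.        ,   1.        ]]), 'D': array([-0.13279926,  0.        ,  0.        ,  0.        ,  0.        ]), 'R': array([[-0.80157203,  0.5977459 , -0.01349509],
       [ 0.36627575,  0.47308258, -0.80127083],
       [-0.47257206, -0.64721921, -0.59814959]]), 't': array([ 0.46350445, -0.14557306,  1.51206557])}
top {'mtx': array([[454.30259492,   0.        , 251.14372076],
       [  0.        , 454.30259492, 189.16296564],
       [  0.        ,   0.        ,   1.        ]]), 'D': array([0.06381319, 0.        , 0.        , 0.        , 0.        ]), 'R': array([[ 2.26399593e-02, -9.99730872e-01,  5.06111919e-03],
       [-9.83590327e-01, -2.31802242e-02, -1.78921058e-01],
       [ 1.78990223e-01, -9.27302405e-04, -9.83850415e-01]]), 't': array([0.01952719, 0.63891835, 1.0635472 ])}
{'t': 0.1, 'q': array([ 1.13860453e+00,  1.31056320e-01,  1.48914965e+00, -1.06403116e-05,
        1.52298443e+00, -8.54009717e-02]), 'dq': array([-0.00067798, -0.00279133, -0.0012274 , -0.00104323,  0.00028185,
        0.00123429]), 'joint_torque': array([ 4.96448502e-05, -5.61341894e+01, -4.93094444e+01,  7.69762555e-02,
        2.91226973e-02, -3.50696632e-05]), 'tool_pos': array([0.20371079, 0.56385068, 0.22872122]), 'orientation': array([-5.41942439e-01, -3.09408992e+00,  2.43012066e-03]), 'force': array([ 0.75205322, -0.26292998, -0.12898404]), 'wrist_torque': array([0.01266179, 0.02444188, 0.00056434]), 'opening': 0.09311639365160454} 0.011
```

View pics/scene0.png

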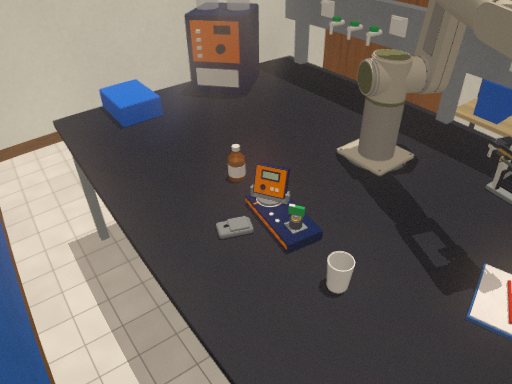

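View pics/top0.png

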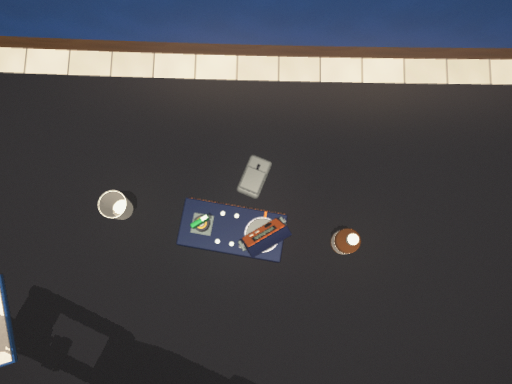

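The scene picture shows the readout with its base around (283,215), the wing at (297,211), the bottle at (236,165), the beaker at (340,272) and the mouse at (235,228). In the top view the base centre is near (232,230), with the wing at (200,222) and the display at (264,233), which is turned aside. I'll enlarge both.

```bash
cat > h.py <<'E'
import cv2, numpy as np
from plant import monitor, eyes, job, robot
def grab(n,save=None):
    im=eyes.read_camera(n)[:,:,::-1].copy()
    if save: cv2.imwrite(save,im)
    return im
def ray(n,p):
    i=eyes.camera_info(n); u=cv2.undistortPoints(np.float64(p).reshape(-1,1,2),i["mtx"],i["D"])[:,0]
    R,t=i["R"],i["t"]; d=np.c_[u,np.ones(len(u))]@R; return -R.T@t,d
def onz(n,p,z):
    c,d=ray(n,p); return c+d*((z-c[2])/d[:,2])[:,None]
def tri(p1,p2):
    c1,d1=ray("scene",p1);c2,d2=ray("top",p2);out=[]
    for a,b in zip(d1,d2):
        s=np.linalg.lstsq(np.c_[a,-b],c2-c1,rcond=None)[0]
        x,y=c1+s[0]*a,c2+s[1]*b; out.append([*(x+y)/2,np.linalg.norm(x-y)])
    return np.array(out)
def pix(n,X):
    i=eyes.camera_info(n); return cv2.projectPoints(np.float64(X).reshape(-1,1,3),cv2.Rodrigues(i["R"])[0],i["t"],i["mtx"],i["D"])[0][:,0]
def hsv(im,lo,hi): return cv2.inRange(cv2.cvtColor(im,cv2.COLOR_BGR2HSV),lo,hi)
def blob(m):
    c=max(cv2.findContours(m,0,1)[0],key=cv2.contourArea); return c
GREEN=((50,80,60),(85,255,255)); ORANGE=((5,150,90),(20,255,255)); NAVY=((105,90,25),(130,255,140))
E
python3 - <<'E'
from h import *
t=cv2.imread("pics/top0.png"); s=cv2.imread("pics/scene0.png")
a=cv2.resize(t[190:270,165:295],None,fx=6,fy=6,interpolation=2)
b=cv2.resize(s[155:250,235:330],None,fx=6,fy=6,interpolation=2)
cv2.imwrite("pics/topc.png",a);cv2.imwrite("pics/scenec.png",b)
for n,im in(("top",t),("scene",s)):
    m=hsv(im,*NAVY); x0,x1,y0,y1=(165,300,185,275) if n=="top" else (235,330,155,250)
    k=np.zeros_like(m);k[y0:y1,x0:x1]=255
    for nm,c in(("g",GREEN),("o",ORANGE),("n",NAVY)):
        r=cv2.minAreaRect(blob(hsv(im,*c)&k)); print(n,nm,r)
        if n=="top" and nm=="n": print(onz("top",cv2.boxPoints(r),.036))
        if n=="top" and nm=="g": print(onz("top",cv2.boxPoints(r),.110))
E
```

```text
top g ((198.60292053222656, 221.3382110595703), (6.002450466156006, 19.550838470458984), 59.036251068115234)
[[0.54395463 0.17694277 0.11      ]
 [0.568216   0.13922093 0.11      ]
 [0.55637286 0.13157397 0.11      ]
 [0.53221746 0.16925794 0.11      ]]
top o ((263.2828674316406, 231.62608337402344), (11.074878692626953, 42.486244201660156), 59.85861587524414)
top n ((268.85491943359375, 241.2512969970703), (9.501564979553223, 44.700557708740234), 59.74356460571289)
[[ 0.49419082  0.04070021  0.036     ]
 [ 0.55175135 -0.05363155  0.036     ]
 [ 0.53174581 -0.06561414  0.036     ]
 [ 0.4745735   0.02850591  0.036     ]]
scene g ((296.2307434082031, 209.8461456298828), (16.86598777770996, 10.198039054870605), 11.309932708740234)
scene o ((269.5961608886719, 181.0192413330078), (31.770814895629883, 27.65237808227539), 11.309932708740234)
scene n ((292.7186279296875, 223.2823944091797), (57.03413391113281, 37.725181579589844), 52.25319290161133)
```

View pics/topc.png

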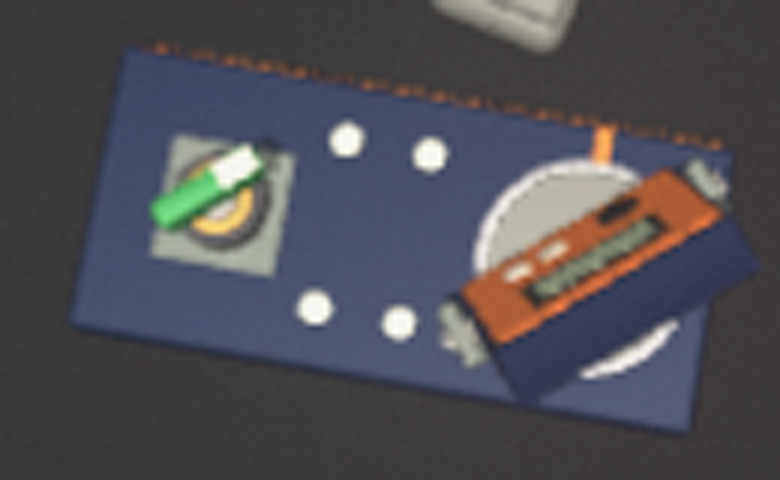

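View pics/scenec.png

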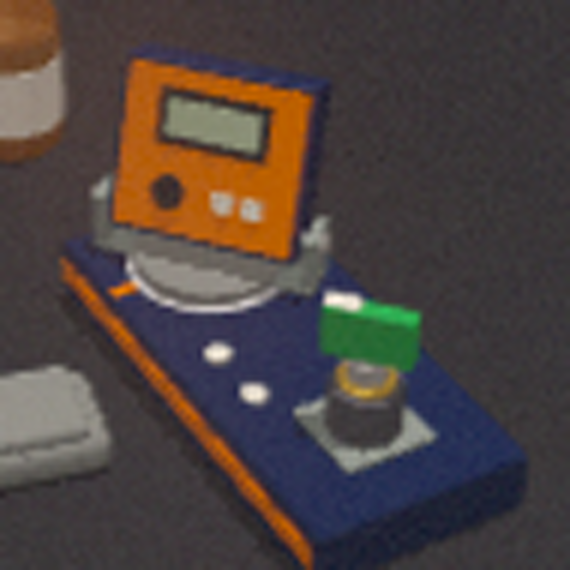

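```bash
cat >> h.py <<'E'
def tc(p): return np.array(p)/6+[165-.42,190-.42]
def sc(p): return np.array(p)/6+[235-.42,155-.42]
E
python3 - <<'E'
from h import *
np.set_printoptions(precision=4,suppress=True)
c=onz("top",tc([(127,48),(733,155),(690,432),(70,323)]),.036)
print(c, np.linalg.norm(c-np.roll(c,1,0),axis=1))
o=c.mean(0); ex=(c[0]+c[1]-c[2]-c[3]); yaw=np.arctan2(ex[1],ex[0]); ey=(c[0]+c[3]-c[1]-c[2]); print("o",o,np.degrees(yaw),np.degrees(np.arctan2(-ey[0],ey[1])))
d=tri(sc([(130,62),(322,92)]),tc([(722,210),(495,340)])); print("front top corners",d)
w=tri(sc([(322,296),(420,312)]),tc([(246,144),(155,222)]));print("wing",w)
g=onz("top",tc([(268,150),(152,217),(164,230),(255,140)]),.11);print(g)
yw=np.array([-np.sin(yaw),np.cos(yaw)])
print("disp axis",o[:2]-.075*yw,"screw",o[:2]+.075*yw)
e=d[1]-d[0];print("disp yaw",np.degrees(np.arctan2(-e[0],e[1])))
# bystanders
print(onz("top",[(347,241),(113,205),(255,177)],.09))
E
```

```text
[[ 0.617   0.1974  0.036 ]
 [ 0.5779 -0.0559  0.036 ]
 [ 0.4642 -0.0392  0.036 ]
 [ 0.5026  0.215   0.036 ]] [0.1157 0.2562 0.1149 0.2571]
o [0.5404 0.0793 0.036 ] -8.530759251531865 -8.679428062293919
front top corners [[ 0.5443 -0.0436  0.1426  0.0012]
 [ 0.492   0.0417  0.148   0.0036]]
wing [[0.5685 0.1376 0.1163 0.002 ]
 [0.538  0.1715 0.1134 0.0021]]
[[0.5664 0.1303 0.11  ]
 [0.5395 0.1739 0.11  ]
 [0.5346 0.169  0.11  ]
 [0.5702 0.1355 0.11  ]]
disp axis [0.5293 0.0051] screw [0.5515 0.1535]
disp yaw 31.50131796477813
[[ 0.5144 -0.1928  0.09  ]
 [ 0.5867  0.3597  0.09  ]
 [ 0.6624  0.0257  0.09  ]]
```

```bash
cat >> h.py <<'E'
from scipy.spatial.transform import Rotation as Ro
np.set_printoptions(precision=4,suppress=True)
YAW=np.radians(-8.6); PIV=np.array([.5293,.0051,.064]); SCR=np.array([.552,.153])
def dpose(phi,T,r):   # tool on the display: heading phi, tilt T, TCP r from the pin
    c,s=np.cos(phi),np.sin(phi); xd=np.array([c*np.cos(T),s*np.cos(T),np.sin(T)]); zd=np.array([-c*np.sin(T),-s*np.sin(T),np.cos(T)])
    y,z=xd,-zd; return PIV+r*zd, np.c_[np.cross(y,z),y,z]
def go(P,R,n=1):
    s=monitor.read_state(); R0=Ro.from_rotvec(s["orientation"]); rv=(Ro.from_matrix(R)*R0.inv()).as_rotvec()
    d=(P-s["tool_pos"])*1000; print("shift mm",d,"turn",rv,"per row /%d"%n,d/n,rv/n)
E
python3 - <<'E'
from h import *
P,R=dpose(np.radians(31.5),.32,.145); print(P); go(P,R,14)
E
```

```text
[ 0.4904 -0.0187  0.2016]
shift mm [ 286.6985 -582.583   -27.0821] turn [ 0.2539 -0.2072 -0.6683] per row /14 [ 20.4785 -41.6131  -1.9344] [ 0.0181 -0.0148 -0.0477]
```

servo_tool --plan '[[[-1,20,-41,1,0.018,-0.015,-0.048],[-1,20,-41,1,0.018,-0.015,-0.048],[-1,20,-41,1,0.018,-0.015,-0.048],[-1,20,-41,1,0.018,-0.015,-0.048],[-1,20,-41,1,0.018,-0.015,-0.048],[-1,20,-41,1,0.018,-0.015,-0.048],[-1,20,-41,1,0.018,-0.015,-0.048],[-1,20,-41,1,0.018,-0.015,-0.048],[-1,20,-41,1,0.018,-0.015,-0.048],[-1,20,-41,1,0.018,-0.015,-0.048],[-1,20,-41,1,0.018,-0.015,-0.048],[-1,20,-41,1,0.018,-0.015,-0.048]]]'

```text
t: 1.3
tool_pos: [0.4442, 0.0704, 0.2417]
orientation: [1.335, 2.665, 0.362]
force: [0.8, 0.4, 0.0]
opening: 0.0929
```

```bash
python3 - <<'E'
from h import *
P,R=dpose(np.radians(31.5),.32,.145); go(P,R,6)
E
```

```text
shift mm [ 46.1694 -89.1528 -40.0422] turn [ 0.0369 -0.0254 -0.0897] per row /6 [  7.6949 -14.8588  -6.6737] [ 0.0061 -0.0042 -0.015 ]
```

servo_tool --plan '[[[-1,10,-18,0,0.007,-0.005,-0.018],[-1,10,-18,0,0.007,-0.005,-0.018],[-1,10,-18,-10,0.007,-0.005,-0.018],[-1,8,-18,-10,0.007,-0.005,-0.018],[-1,8,-17,-10,0.008,-0.005,-0.018],[-1,0,0,-10,0,0,0],[-1,0,0,0,0,0,0],[-1,0,0,0,0,0,0]]]'

```text
t: 2.1
tool_pos: [0.4894, -0.016, 0.2014]
orientation: [1.443, 2.584, 0.414]
force: [-0.2, -0.1, -0.1]
opening: 0.0932
```

```bash
python3 - <<'E'
from h import *
P,R=dpose(np.radians(31.5),.32,.145); go(P,R)
P,R=dpose(np.radians(31.5),.32,.065); go(P,R,8)
s=grab("scene")
cv2.imwrite("pics/s1.png",cv2.resize(s[90:240,190:390],None,fx=4,fy=4,interpolation=2))
E
```

```text
shift mm [ 0.971  -2.7194  0.259 ] turn [ 0.0009 -0.0029 -0.0026] per row /1 [ 0.971  -2.7194  0.259 ] [ 0.0009 -0.0029 -0.0026]
shift mm [ 22.428   10.4295 -75.6799] turn [ 0.0009 -0.0029 -0.0026] per row /8 [ 2.8035  1.3037 -9.46  ] [ 0.0001 -0.0004 -0.0003]
```

View pics/s1.png

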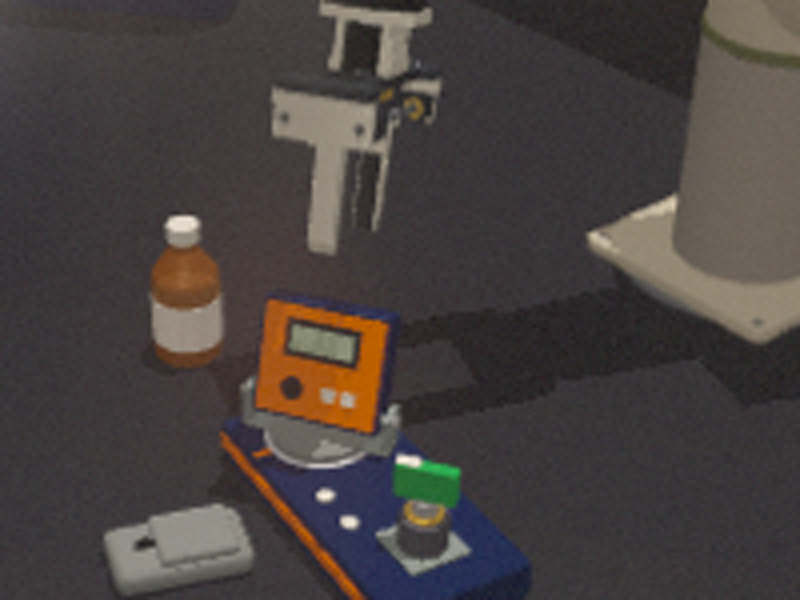

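The gripper hangs at (325,150), square to the display and above its top edge at (330,305), with the fingers straddling it front and back. I'll go down along the display axis.

servo_tool --plan '[[[-1,2.8,1.0,-9.5,0,0,0],[-1,2.8,1.0,-9.5,0,0,0],[-1,2.8,1.3,-9.5,0,0,0],[-1,2.8,1.3,-9.5,0,0,0],[-1,2.8,1.5,-9.5,0,0,0],[-1,2.8,1.5,-9.5,0,0,0],[-1,2.8,1.5,-9.5,0,0,0],[-1,2.8,1.5,-9.5,0,0,0],[-1,0,0,0,0,0,0]]]'

```text
t: 3.05
tool_pos: [0.5115, -0.0057, 0.1237]
orientation: [1.444, 2.585, 0.413]
force: [-0.5, -0.2, -0.5]
opening: 0.0932
```

```bash
python3 - <<'E'
from h import *
P,R=dpose(np.radians(31.5),.32,.065); go(P,R)
print(monitor.read_state()["force"])
s=grab("scene");t=grab("top")
cv2.imwrite("pics/s2.png",np.hstack([cv2.resize(s[120:220,220:320],None,fx=4,fy=4,interpolation=2),cv2.resize(t[190:290,215:315],None,fx=4,fy=4,interpolation=2)]))
E
```

```text
shift mm [0.3614 0.0814 2.0452] turn [ 0.0006 -0.0046 -0.0022] per row /1 [0.3614 0.0814 2.0452] [ 0.0006 -0.0046 -0.0022]
[-0.5264 -0.1997 -0.5053]
```

View pics/s2.png

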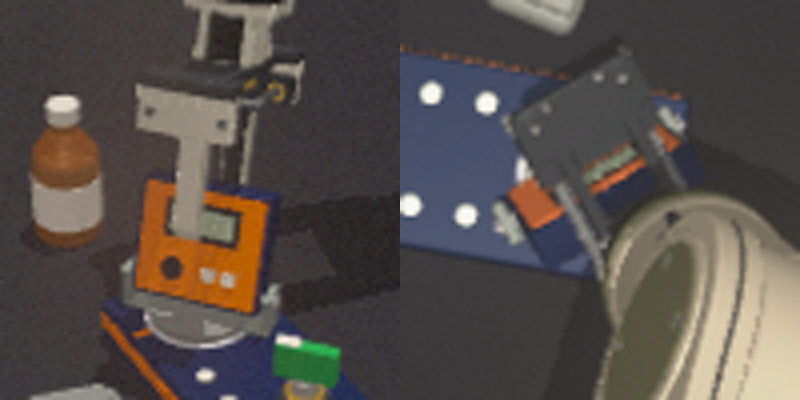

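The front finger stands before the screen at (190,210) and the back finger is behind the display. The pinch lies near mid-width, so I'll close.

servo_tool --plan '[[[0,0,0,0,0,0,0],[0.3,0,0,0,0,0,0],[0.6,0,0,0,0,0,0],[1,0,0,0,0,0,0],[1,0,0,0,0,0,0],[1,0,0,0,0,0,0],[1,0,0,0,0,0,0],[1,0,0,0,0,0,0],[1,0,0,0,0,0,0]]]' --force 25

```text
t: 4.05
tool_pos: [0.512, -0.0063, 0.1255]
orientation: [1.443, 2.583, 0.413]
force: [-0.3, -1.0, 3.2]
opening: 0.0261
```

```bash
python3 - <<'E'
from h import *
s=monitor.read_state();print(s["force"],s["wrist_torque"],s["opening"],s["tool_pos"])
R=Ro.from_rotvec(s["orientation"]).as_matrix(); print(R)
y=R[:,1]; print("heading",np.degrees(np.arctan2(y[1],y[0])),"tilt",np.arcsin(y[2]))
print("TCP from pivot in tool axes",R.T@(PIV-s["tool_pos"]))
im=grab("scene");t=grab("top")
cv2.imwrite("pics/s3.png",np.hstack([cv2.resize(im[120:220,220:320],None,fx=4,fy=4,interpolation=2),cv2.resize(t[190:290,215:315],None,fx=4,fy=4,interpolation=2)]))
E
```

```text
[-0.262  -0.9514  3.2252] [ 0.1283 -0.2182 -0.0388] 0.026052934112097786 [ 0.512  -0.0063  0.1255]
[[-0.5242  0.8092  0.2654]
 [ 0.8516  0.4981  0.1633]
 [-0.0001  0.3116 -0.9502]]
heading 31.61292494122781 tilt 0.3169029031866315
TCP from pivot in tool axes [0.0006 0.0005 0.0649]
```

View pics/s3.png

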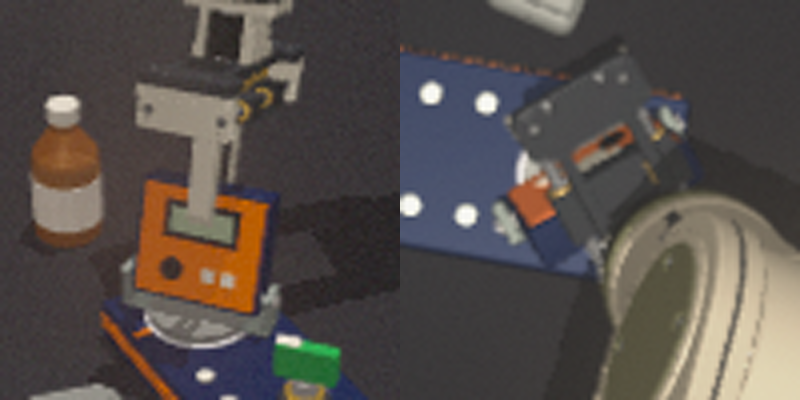

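The opening reads 26 mm, so the display is flat between the pads (tilt ≈ 0.317, heading 31.6°). I'll stand it upright about the pin.

servo_tool --plan '[[[1,2.15,1.3,0.75,-0.0208,0.0337,0],[1,2.15,1.3,0.65,-0.0208,0.0337,0],[1,2.15,1.3,0.55,-0.0208,0.0337,0],[1,2.15,1.3,0.45,-0.0208,0.0337,0],[1,2.15,1.3,0.35,-0.0208,0.0337,0],[1,2.15,1.3,0.25,-0.0208,0.0337,0],[1,2.15,1.3,0.15,-0.0208,0.0337,0],[1,2.15,1.3,0.05,-0.0208,0.0337,0],[1,0,0,0,0,0,0],[1,0,0,0,0,0,0]]]'

```text
t: 5.15
tool_pos: [0.5296, 0.0044, 0.1289]
orientation: [1.531, 2.742, 0.002]
force: [-0.7, 0.6, 3.5]
opening: 0.0256
```

```bash
cat >> h.py <<'E'
def rep():
    s=monitor.read_state();print("t",s["t"],"F",s["force"],"M",s["wrist_torque"],"open",s["opening"],"pos",s["tool_pos"],"q",s["q"])
    y=Ro.from_rotvec(s["orientation"]).as_matrix()[:,1]; print("heading",np.degrees(np.arctan2(y[1],y[0])),"tilt",np.arcsin(y[2]))
E
python3 - <<'E'
from h import *
rep(); P,R=dpose(np.radians(31.6),0,.065); go(P,R)
P,R=dpose(YAW,0,.065); go(P,R,12)
E
```

```text
t 5.15 F [-0.656   0.6096  3.4624] M [-0.2543  0.552  -0.0752] open 0.025557576914465394 pos [0.5296 0.0044 0.1289] q [-0.0889  0.0106  1.8011  0.0006  1.3286 -0.6413]
heading 31.6438451270159 tilt 0.0014440144233780455
shift mm [-0.3099  0.6742  0.1139] turn [-0.0005  0.0014 -0.0008] per row /1 [-0.3099  0.6742  0.1139] [-0.0005  0.0014 -0.0008]
shift mm [-0.3099  0.6742  0.1139] turn [ 0.      0.0015 -0.7024] per row /12 [-0.0258  0.0562  0.0095] [ 0.      0.0001 -0.0585]
```

servo_tool --plan '[[[1,0,0,0,0,0,-0.0585],[1,0,0,0,0,0,-0.0585],[1,0,0,0,0,0,-0.0585],[1,0,0,0,0,0,-0.0585],[1,0,0,0,0,0,-0.0585],[1,0,0,0,0,0,-0.0585],[1,0,0,0,0,0,-0.0585],[1,0,0,0,0,0,-0.0585],[1,0,0,0,0,0,-0.0585],[1,0,0,0,0,0,-0.0585],[1,0,0,0,0,0,-0.0585],[1,0,0,0,0,0,-0.0585]]]'

```text
t: 6.35
tool_pos: [0.5292, 0.0044, 0.1289]
orientation: [2.384, 2.045, 0.002]
force: [-2.4, 1.6, 2.8]
opening: 0.0259
```

servo_tool --plan '[[[1,0,0,0,0,0,0],[1,0,0,0,0,0,0],[1,0,0,0,0,0,0]]]'

```text
t: 6.65
tool_pos: [0.5293, 0.0044, 0.1289]
orientation: [2.38, 2.049, 0.001]
force: [-3.8, 1.3, 3.8]
opening: 0.0259
```

```bash
python3 - <<'E'
from h import *
rep()
im=grab("scene");t=grab("top")
cv2.imwrite("pics/s4.png",np.hstack([cv2.resize(im[120:220,220:320],None,fx=4,fy=4,interpolation=2),cv2.resize(t[190:290,215:315],None,fx=4,fy=4,interpolation=2)]))
E
```

```text
t 6.65 F [-3.8031  1.3117  3.7557] M [ 0.1977  0.7368 -0.106 ] open 0.02591100806735198 pos [0.5293 0.0044 0.1289] q [-0.0886  0.0103  1.8014 -0.      1.3291  0.0605]
heading -8.541175342991883 tilt 0.0007699747439892275
```

View pics/s4.png

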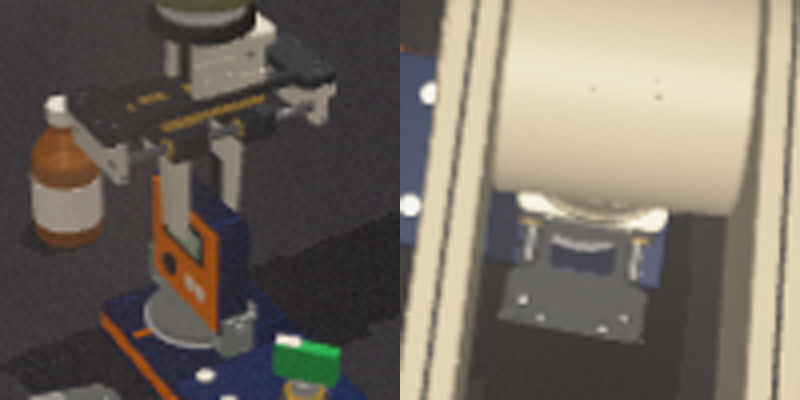

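The display is upright and square, with its face parallel to the orange stripe at (185,260). I'll release, rise and check it.

servo_tool --plan '[[[0,0,0,0,0,0,0],[0,0,0,0,0,0,0],[0,0,0,0,0,0,0],[-0.5,0,0,0,0,0,0],[-0.5,0,0,0,0,0,0],[-0.5,0,0,20,0,0,0],[-0.5,0,0,30,0,0,0],[-0.5,0,0,30,0,0,0],[-0.5,0,15,20,0,0,0],[-0.5,0,40,0,0,0,0],[-0.5,0,40,0,0,0,0],[-0.5,0,40,0,0,0,0]]]'

```text
t: 7.95
tool_pos: [0.5296, 0.1405, 0.2293]
orientation: [2.382, 2.046, 0.002]
force: [0.4, -0.0, -0.5]
opening: 0.0695
```

```bash
python3 - <<'E'
from h import *
rep()
im=grab("scene");t=grab("top")
cv2.imwrite("pics/s5.png",np.hstack([cv2.resize(im[150:250,235:335],None,fx=4,fy=4,interpolation=2),cv2.resize(t[190:290,200:300],None,fx=4,fy=4,interpolation=2)]))
# predicted display top corners (upright, square)
c,s=np.cos(YAW),np.sin(YAW); B=np.array([[c,-s,0],[s,c,0],[0,0,1]])
X=np.array([PIV+B@[a,b,.083] for a in(.013,-.013) for b in(-.052,.052)]+[PIV+B@[.013,b,-.0] for b in (-.052,.052)])
print((pix("scene",X)-[235,150])*4); print((pix("top",X)-[200,190])*4)
E
```

```text
t 7.95 F [ 0.4054 -0.0202 -0.4649] M [-0.0795  0.0592 -0.0035] open 0.06952386718949989 pos [0.5296 0.1405 0.2293] q [ 0.1663 -0.0116  1.6365 -0.0008  1.515   0.3174]
heading -8.654356732927603 tilt 0.0018141029995590806
[[ 92.3938  48.0819]
 [160.7832 115.7636]
 [121.97    39.2515]
 [191.6799 105.781 ]
 [ 93.576  135.9143]
 [159.1585 206.3056]]
[[349.0883 154.6293]
 [165.5577 122.5328]
 [341.7382 200.7792]
 [157.3454 168.3797]
 [337.6295 167.5035]
 [167.7593 137.7542]]
```

View pics/s5.png

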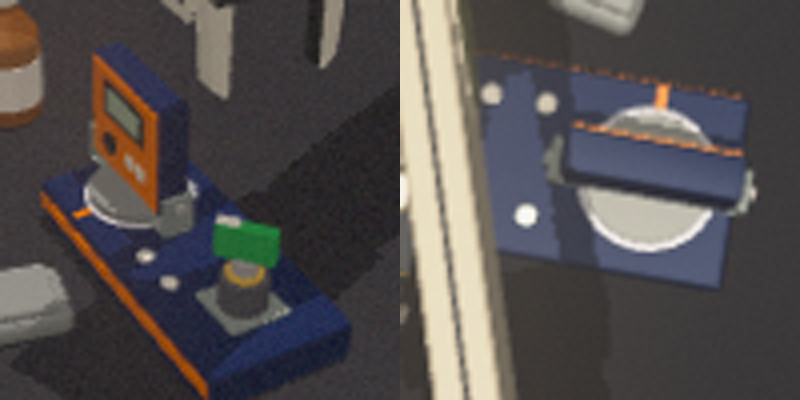

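The display corners in the scene view, (92,50), (158,113) and (190,103), match the upright-and-square prediction within about 3 px of the enlargement. The top edge also agrees, and the wing hasn't moved. Next is the screw.

servo_tool --plan '[[[-0.5,3,2,0,0,0,0.09],[-0.5,3,2,0,0,0,0.09],[-0.5,3,2,-10,0,0,0.09],[-0.5,3,2,-10,0,0,0.09],[-0.5,3,2,-10,0,0,0.09],[-0.5,3,2,-10,0,0,0.09],[-0.5,3,1,-10,0,0,0.09],[-0.5,1,0,-10,0,0,0.09],[-0.5,0,0,0,0,0,0],[-0.5,0,0,0,0,0,0]]]'

```text
t: 9.05
tool_pos: [0.5514, 0.1518, 0.1688]
orientation: [1.511, 2.754, 0.0]
force: [-0.3, 0.4, 0.9]
opening: 0.0699
```

```bash
python3 - <<'E'
from h import *
rep()
im=grab("scene");t=grab("top")
cv2.imwrite("pics/s6.png",np.hstack([cv2.resize(im[150:250,235:335],None,fx=4,fy=4,interpolation=2),cv2.resize(t[170:270,150:250],None,fx=4,fy=4,interpolation=2)]))
E
```

```text
t 9.05 F [-0.3053  0.4012  0.928 ] M [-0.0615  0.0203  0.0251] open 0.06986574978331972 pos [0.5514 0.1518 0.1688] q [ 0.1792  0.0906  1.643  -0.0003  1.4077 -0.3876]
heading 32.47653451222422 tilt 0.0002485679333268177
```

View pics/s6.png

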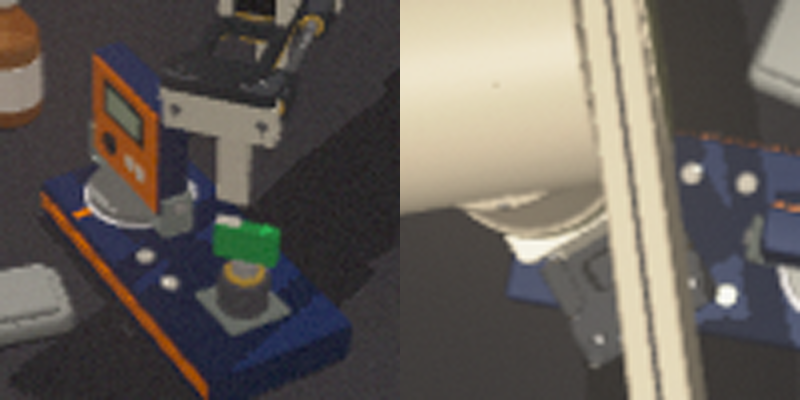

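The fingers straddle the wing: the front finger is at (235,170), with the wing at (246,240). I'll descend 78 mm and close.

servo_tool --plan '[[[-0.5,0,0,-13,0,0,0],[-0.5,0,0,-13,0,0,0],[-0.5,0,1,-13,0,0,0],[-0.5,0,0,-13,0,0,0],[-0.5,0,0,-13,0,0,0],[-0.5,0,0,-13,0,0,0],[-0.5,0,0,0,0,0,0],[0.3,0,0,0,0,0,0],[0.6,0,0,0,0,0,0],[1,0,0,0,0,0,0],[1,0,0,0,0,0,0],[1,0,0,0,0,0,0]]]' --force 25

```text
t: 10.35
tool_pos: [0.5518, 0.1533, 0.0913]
orientation: [1.507, 2.755, 0.002]
force: [-0.6, 0.4, 0.3]
opening: 0.0343
```

servo_tool --plan '[[[1,0,0,0,0,0,0],[1,0,0,0,0,0,0],[1,0,0,0,0,0,0],[1,0,0,0,0,0,0]]]'

```text
t: 10.75
tool_pos: [0.5519, 0.1532, 0.0919]
orientation: [1.507, 2.755, 0.001]
force: [-2.3, -2.2, 7.4]
opening: 0.0117
```

```bash
python3 - <<'E'
from h import *
rep()
im=grab("scene")
cv2.imwrite("pics/s7.png",cv2.resize(im[140:250,235:345],None,fx=5,fy=5,interpolation=2))
E
```

```text
t 10.75 F [-2.2877 -2.2105  7.389 ] M [-0.2923  0.5226  0.0928] open 0.011659256647478938 pos [0.5519 0.1532 0.0919] q [ 0.1816  0.1634  1.7105 -0.0005  1.266  -0.3881]
heading 32.65006161813835 tilt 0.0014293292985007257
```

View pics/s7.png

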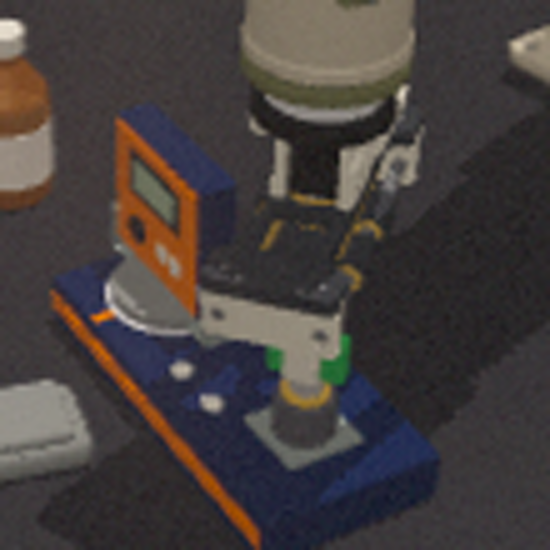

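The opening reads 11.7 mm, so the wing is held flat, and the boss and display are clear. The screw stands at about 0.85, with about 2.55 rad to go to the seat. I'll turn clockwise.

servo_tool --plan '[[[1,0,0,0,0,0,-0.1],[1,0,0,0,0,0,-0.1],[1,0,0,0,0,0,-0.1],[1,0,0,0,0,0,-0.1],[1,0,0,0,0,0,-0.1],[1,0,0,0,0,0,-0.1],[1,0,0,0,0,0,-0.1],[1,0,0,0,0,0,-0.1],[1,0,0,0,0,0,-0.1],[1,0,0,0,0,0,-0.1],[1,0,0,0,0,0,-0.1],[1,0,0,0,0,0,-0.1]]]'

```text
t: 12.0
tool_pos: [0.5517, 0.1532, 0.0919]
orientation: [2.802, 1.417, 0.0]
force: [-2.0, -1.5, 8.0]
opening: 0.0121
```

```bash
python3 - <<'E'
from h import *
rep()
E
```

```text
t 12.0 F [-2.0334 -1.5117  7.9508] M [-0.3156  0.7954  0.0803] open 0.012132248629117043 pos [0.5517 0.1532 0.0919] q [ 0.1821  0.1641  1.7097 -0.0014  1.2672  0.8168]
heading -36.33910355437353 tilt 0.0013994828929672469
```

servo_tool --plan '[[[1,0,0,0,0,0,-0.1],[1,0,0,0,0,0,-0.1],[1,0,0,0,0,0,-0.1],[1,0,0,0,0,0,-0.1],[1,0,0,0,0,0,-0.1],[1,0,0,0,0,0,-0.1],[1,0,0,0,0,0,-0.1],[1,0,0,0,0,0,-0.1],[1,0,0,0,0,0,-0.1],[1,0,0,0,0,0,-0.1],[1,0,0,0,0,0,-0.1],[1,0,0,0,0,0,0]]]'

```text
t: 13.2
tool_pos: [0.5517, 0.1533, 0.0919]
orientation: [3.13, -0.256, -0.0]
force: [-2.3, -0.5, 7.6]
opening: 0.0117
```

```bash
python3 - <<'E'
from h import *
rep()
E
```

```text
t 13.2 F [-2.2567 -0.5343  7.5509] M [-0.1424  0.9043 -0.0625] open 0.011741861349935104 pos [0.5517 0.1533 0.0919] q [ 0.1819  0.165   1.7086 -0.0007  1.2684  1.916 ]
heading -99.3432007743221 tilt 0.0008052763388931013
```

servo_tool --plan '[[[1,0,0,0,0,0,-0.04],[1,0,0,0,0,0,-0.04],[1,0,0,0,0,0,-0.04],[1,0,0,0,0,0,-0.04],[1,0,0,0,0,0,-0.04],[1,0,0,0,0,0,0]]]'

```text
t: 13.8
tool_pos: [0.5517, 0.1533, 0.0919]
orientation: [3.09, -0.564, -0.001]
force: [-4.1, -1.0, 7.2]
opening: 0.0117
```

```bash
python3 - <<'E'
from h import *
rep()
E
```

```text
t 13.8 F [-4.084  -0.9642  7.161 ] M [-0.0984  0.8644 -0.0503] open 0.011730638169502906 pos [0.5517 0.1533 0.0919] q [ 0.1819  0.1651  1.7085 -0.0005  1.2685  2.1137]
heading -110.67480618449991 tilt 0.0007007949012602749
```

servo_tool --plan '[[[1,0,0,0,0,0,-0.025],[1,0,0,0,0,0,-0.025],[1,0,0,0,0,0,0]]]'

```text
t: 14.1
tool_pos: [0.5517, 0.1533, 0.0919]
orientation: [3.075, -0.639, -0.001]
force: [-3.6, -2.4, 7.6]
opening: 0.0117
```

```bash
python3 - <<'E'
from h import *
rep()
E
```

```text
t 14.1 F [-3.5717 -2.3705  7.64  ] M [-0.0962  0.9278  0.1893] open 0.011679757895085649 pos [0.5517 0.1533 0.0919] q [ 0.1819  0.1651  1.7085 -0.0006  1.2685  2.1628]
heading -113.49135188463576 tilt 0.0007974185808974083
```

servo_tool --plan '[[[1,0,0,0,0,0,-0.025],[1,0,0,0,0,0,-0.025],[1,0,0,0,0,0,0]]]'

```text
t: 14.4
tool_pos: [0.5519, 0.1532, 0.092]
orientation: [3.058, -0.716, 0.0]
force: [-3.1, -1.4, 8.3]
opening: 0.0121
```

```bash
python3 - <<'E'
from h import *
rep()
E
```

```text
t 14.4 F [-3.1499 -1.353   8.3496] M [-0.1818  0.7412  0.4235] open 0.01214716508396763 pos [0.5519 0.1532 0.092 ] q [ 0.1818  0.1651  1.7083 -0.0008  1.2683  2.2126]
heading -116.33950362239852 tilt 0.0006454968287316325
```

The wrist moment about z climbs from -0.05 to 0.19 to 0.42 N m at heading ≈ -113°, which is where the stop was predicted, so the screw is seated. I'll hold briefly, then back off to heading -23.

servo_tool --plan '[[[1,0,0,0,0,0,-0.02],[1,0,0,0,0,0,0],[1,0,0,0,0,0,0]]]'

```text
t: 14.7
tool_pos: [0.5519, 0.1533, 0.0921]
orientation: [3.051, -0.745, 0.0]
force: [-3.1, -2.6, 7.7]
opening: 0.0122
```

```bash
python3 - <<'E'
from h import *
rep()
E
```

```text
t 14.7 F [-3.1366 -2.5532  7.6707] M [-0.1775  0.7681  0.5556] open 0.012223492643189712 pos [0.5519 0.1533 0.0921] q [ 0.1819  0.165   1.7083 -0.0008  1.2683  2.2316]
heading -117.42414920462386 tilt 0.0006425549638765813
```

servo_tool --plan '[[[1,0,0,0,0,0,0.1],[1,0,0,0,0,0,0.1],[1,0,0,0,0,0,0.1],[1,0,0,0,0,0,0.1],[1,0,0,0,0,0,0.1],[1,0,0,0,0,0,0.1],[1,0,0,0,0,0,0.1],[1,0,0,0,0,0,0.1],[1,0,0,0,0,0,0.1],[1,0,0,0,0,0,0.1],[1,0,0,0,0,0,0.1],[1,0,0,0,0,0,0.1]]]'

```text
t: 15.9
tool_pos: [0.5519, 0.1534, 0.0921]
orientation: [2.937, 1.113, 0.001]
force: [-2.9, -0.4, 8.1]
opening: 0.0118
```

servo_tool --plan '[[[1,0,0,0,0,0,0.1],[1,0,0,0,0,0,0.1],[1,0,0,0,0,0,0.1],[1,0,0,0,0,0,0.1],[1,0,0,0,0,0,0.05],[1,0,0,0,0,0,0],[1,0,0,0,0,0,0],[1,0,0,0,0,0,0],[1,0,0,0,0,0,0]]]'

```text
t: 16.8
tool_pos: [0.5518, 0.1534, 0.0921]
orientation: [2.618, 1.735, 0.001]
force: [-3.6, -1.7, 8.3]
opening: 0.0118
```

```bash
python3 - <<'E'
from h import *
rep()
im=grab("scene");t=grab("top")
cv2.imwrite("pics/s8.png",cv2.resize(im[120:300,215:365],None,fx=3.3,fy=3.3,interpolation=2))
a=cv2.imread("pics/scene0.png")
d=cv2.absdiff(a,im).max(2)
for n,(x0,x1,y0,y1) in dict(bottle=(225,248,143,184),beaker=(322,358,250,295),mouse=(214,255,214,240)).items(): print(n,"changed px",(d[y0:y1,x0:x1]>40).sum())
E
```

```text
t 16.8 F [-3.6109 -1.6749  8.2647] M [-0.1018  0.7659  0.0491] open 0.011768380858201543 pos [0.5518 0.1534 0.0921] q [ 0.1822  0.1638  1.7097 -0.0009  1.267   0.5826]
heading -22.926014049958088 tilt 0.0014408429210520457
bottle changed px 0
beaker changed px 0
mouse changed px 0
```

View pics/s8.png

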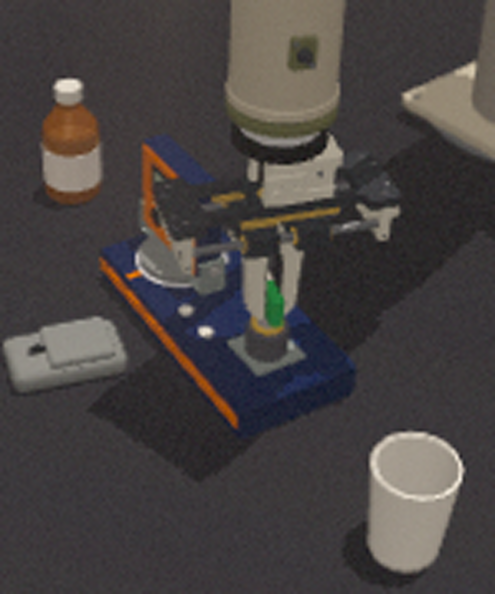

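The wing is centred in the fingers at (272,305), the bystanders are unchanged to the pixel, and the display stands at (150,180). I'll compare the visible part of the display with the earlier good picture, then hand in.

```bash
python3 - <<'E'
from h import *
a=cv2.resize(cv2.imread("pics/s5.png")[:,:400],(100,100),interpolation=cv2.INTER_AREA)
im=grab("scene")[150:250,235:335]
d=cv2.absdiff(cv2.cvtColor(a,6),cv2.cvtColor(im,6))[8:52,20:30]
x=lambda m:np.argwhere(hsv(m,*ORANGE)[8:30,20:28]>0)
print("changed",(d>45).sum(),"of",d.size); print(x(a).mean(0),x(a).min(0),x(im).mean(0),x(im).min(0))
if np.abs(x(a).min(0)-x(im).min(0)).max()<=1: print(job.close_job())
E
```

```text
changed 8 of 440
[13.2679  4.5   ] [6 3] [12.8491  4.3962] [6 3]
the job is handed in; nothing more can be done
None
```

I set the display upright and square. I then turned the screw clockwise to its stop, backed it off a quarter turn, and handed the job in with the fingers still gripping it. Nothing reported a verdict, so the results below are my own checks.

- **Display:** I pinched it by its top edge, tilted it up from about 0.32 rad and swivelled it about 40° to square. After release, its corners matched an upright, square display in both cameras. At hand-in the part the gripper did not hide was unchanged.
- **Screw seating:** It stood at about 0.85 rad and I turned it about 2.55 rad clockwise. The wrist moment rose from the friction level of about 0.05 to 0.55 N m at jaw heading about -113°, where the stop was predicted.
- **Screw back-off:** I turned it back to heading -22.9°, which puts the joint at about 1.82 rad against a target of 1.83. It is still gripped at the 25 N setting, and the opening of 11.8 mm matches the 12 mm wing.
- **Bystanders:** The bottle, beaker and mouse showed no changed pixels in the scene view. The run was at 16.8 s of the allowed 72 s just before hand-in.

No check failed or disagreed. The screw angle is inferred from the tool heading, because the fingers hide the wing.

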